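Take the pressure of a hand-truck tyre with a pencil gauge

ROBOT

A 6-joint arm with a two-finger parallel gripper is mounted at the origin on the work surface. World frame = base frame: x ahead of the robot, y to its left, z up, the work surface at z = 0. Lengths are in mm, angles in rad, forces in N, time in s.
With the tool pointing down it reaches from about 300 to 1000 mm from the base axis. Payload 5.1 kg.
Tool frame: the origin (TCP) lies at the very end of the fingers, on their centre line; the grasp point (between the pads) lies r.hold_point_z behind it (r.hold_point_z is the distance from the TCP to the grasp point, in mm); z points along the fingers, y is the line along which they close (so a half turn about z gives the same grasp; the last joint's range is limited). The gripper opens to 95 mm and grips with 3 to 60 N. Pads are 20 mm wide; open, the fingers measure 119 mm over their backs; the gripper's body (75 mm by 180 mm) begins 59 mm behind the grasp point.
Start: joints at [1.051, 0.124, 1.65, -0, 1.367, -0.083], TCP at [274.996, 588.95, 214.656] pointing down, gripper open.
Joint ranges: [-2.61, 2.61], [-1.02, 2.33], [0.03, 2.71], [-1.35, 4.49], [0.32, 2.68], [-2.91, 2.91]. Speed limits (rad/s): [2.57, 2.57, 3.14, 3.14, 3.14, 3.14].

INTERFACE

Orientations are given as a unit quaternion [x, y, z, w].
In Python, from cell import monitor, vision, r gives the robot as it stands.
- The arm moves only by the tool step_arm, never from a script. Its argument "increments" is a list of rows, each a list of 2 entries, a list of its own where there are three numbers: the shift along the tool's x, y, z in mm, then the turn about the tool's z in rad. In form: [[[x, y, z], spin], ...]. A call has 1 to 10 rows; each row shifts and turns the commanded pose from where the row before left it, along the tool's axes as they then stand; what a row does not reach is not made up. A row lasts 1/10 s, in which the tool goes at most 50 mm and 8.59 degrees, less where a joint would pass 70% of its speed; a pose out of reach is approached as far as the arm can. A call is refused whole if a number of a shift passes 50 or a number of a turn 0.15, either way. A call with a gripper value outside its range is refused whole. "hand" is the opening, from 0 (shut) to 1 (fully open), set as the call begins (left out, the last holds). The fingers move at their own pace and stop on an object; "grip_force" is the grip in N (left out, the last holds). Time passes only in rows, so rows that do not move let the fingers close. It gives the time, the measured TCP pose, the force, the opening and the grip force at its end, in the units of the state.
- monitor.get_obs(): the state, without advancing time (a new reading comes with each control period).
- vision.capture(name): name is "side" or "top"; returns a dict with "color" (384x512x3 uint8, red, green, blue), "z_map" (384x512 float32, mm along the optical axis (not along the pixel's ray), 0 where there is no reading), "fx", "fy", "cx", "cy" (pixels), "extrinsics" (4x4, takes a point from camera to world coordinates). Camera axes: x right, y down, z forward; pixel columns grow to the right and rows downward; lengths in mm; the calibration is good to about 2 mm. A picture is of the moment at which its call begins.
- r.job_done(): hands the job in; it is judged then, once.
The state is a dict: "t": time; "q": joint angles; "qvel": joint speeds; "joint_efforts": joint torques, N m; "eef_pos": TCP position; "orientation": TCP orientation; "wrist_force": force on the tool from outside, world axes, zero at the start; "wrist_torque": the same for the moment, N m; "grip_width": finger opening in mm; "grasp_force": force on a finger pad.
Only numpy, scipy, OpenCV 4.12 (cv2) and the standard library are available. Lean on these libraries where they do the work, as an engineer would, in place of code of your own. Each camera call takes 0.05 s, during which the arm holds its last target. There are 200 camera calls.

TASK

Take the pressure of the hand-truck tyre that lies on the bench: lift the pencil gauge out of its place in the repair-kit tray, press its chuck down over the valve stem until it is home and its seal is squeezed tight, but not so hard as to strain the valve, and hold it there for a good half second with the rod at rest. Then lift it off and lay it gently back in its place in the tray, chuck down, with the rod still showing the reading (do not push it in); leave everything else where it is.

Things in the scene. Friction and masses are not known exactly. Their poses are not given: they have to be found in the camera images.
- wheel: Black pneumatic hand-truck wheel, 260 mm across, 76 mm high, lying flat, fixed. Sunk in its middle a grey steel rim with a steel hub (44 mm across, top 68 mm above the bench) and four bolts. Origin: centre of its underside, on the axle; z up; x points from the axle to the valve.
- valve_hole (a point): Point in the rim disc where the valve stem comes out, 36 mm from the axle along the wheel's x, 48 mm above the bench. The stem points up: black rubber 11 mm thick, its last 27 mm a brass neck 8 mm thick, 6.4 mm at the very tip; no cap. It gives way sideways at about 1 N at its tip and stays as it leans; it does not give way endwise.
- valve_above (a point): Point fixed to the wheel, 49 mm straight above valve_hole: the mean place of the stem's tip, not its true place. The tip, which is not measured, stands up to 10 mm higher or lower than this point (87 to 107 mm above the bench), and leans up to 5 mm (6.5 mm if pushed) to either side of it along each of the wheel's x and y.
- valve_core (a joint): Pin in the mouth of the valve, m: 0 = closed; grows to 0.01 as it is pressed in. The air behind it pushes with a constant 4 to 8.5 N, different for each tyre and unknown. It moves only once the gauge has taken up the whole pressure, so that the rod is out to its true reading; with the chuck right home it is 0.002 or more.
- gauge: Steel pencil gauge with right-angled chuck, 0.1 kg. Origin: centre of the chuck's open mouth, its lowest point; z up out of the chuck's back; x along the barrel from head to rod end. Chuck round, 20 mm outside, z = 0 to 16 mm. Barrel 12 mm thick, axis at z = 27 mm, x = 10 to 110 mm, with the rod's end at x = 115 mm when in.
- gauge_head (a point): Centre of the gauge's head, a steel block 20 x 20 mm with flat sides, 22 mm high, straight over the chuck and 25 mm above its mouth: the place to grip, across the gauge's y, so that the push goes straight down the chuck.
- gauge_seal (a point): Rubber seal in the chuck's bore, 14 mm above the mouth. Mouth: a funnel 16 mm wide, narrowing over 5 mm to a 10 mm bore. The stem enters 5 mm freely, then lifts a sprung pin (1.2 N per mm, until it balances the air; rod out 6 mm per mm), then squeezes the seal (12 N per mm, 2 mm at most). Airtight when the whole push is 12 N or more; over 25 N strains the valve.
- rod (a joint): How far the gauge's white square rod (4.5 mm thick) is out of the far end of the barrel, m: 0 = in, 0.055 at most. The pressure drives it out 13 to 36 mm according to the tyre, and friction (0.2 N) keeps it out when the gauge is taken off.
- tray: Open moulded grey plastic tray, 240 x 150 mm, 40 mm high, floor 6 mm thick, fixed. Origin: centre of its underside; z up. Its -x end is an open finger pocket 70 mm long, 140 mm wide; from it a channel 20 mm wide, walls to 38 mm, runs along y = 0 to the +x end, with a saddle at x = 9 to 27 mm, 27 mm high, for the barrel.
- gauge_place (a point): Where the gauge's origin is when it lies in its place: on the pocket's floor, 75 mm from the tray's origin towards -x, 6 mm above the bench. The gauge then stands on its chuck, its x along the tray's +x, the barrel in the channel on the saddle.
- tyre_lever: Loose bystander: flat steel tyre lever, 105 x 14 mm, in a side compartment of the tray.
- patch_tin: Loose bystander: flat metal tin, 60 x 40 x 16 mm, in the other side compartment.
- tape_roll: Loose bystander: roll of brown packing tape, 104 mm across, 48 mm high.
- box_cutter: Loose bystander: box cutter, 100 x 22 x 14 mm.
- tubs_white: Loose bystander: two stacked white tubs with lids, 106 x 84 x 92 mm.
- tubs_black: Loose bystander: one tub with a black lid, 106 x 84 x 46 mm.
- label_roll: Loose bystander: roll of paper labels standing on end, 90 mm across, 60 mm high.
- spanner: Loose bystander: steel spanner, 185 mm long, 7 mm thick.
Mind the look-alikes: they are no part of the job. Of the things shaped like the gauge, the steel one is meant.

How it is judged:
By the outcome, as a careful person would: the job done as asked, in the order asked, and still so for the second after the job is handed in, with the robot touching nothing.
It also fails if it takes over 64 s, if anything falls off the work surface, if the arm or the gripper's body presses on something with over 40 N, if the wrist force passes 120 N, or if a joint passes its speed limit or range.

## Working session

There is one attempt and no reset: what is moved stays moved. The work goes in short steps, Python scripts to look and compute and a tool call to move; the robot and the scene stay as the last step left them, time stands still between calls to the robot, and variables do not carry over. Pictures are saved under pics/ and viewed, at most 10 in all, crops included, and the job is handed in when it is done.

Besides the shell and the picture viewer there is one more tool, called after "Emit:" by a JSON object that holds its "api" and its "payload", one argument or row to a line. step_arm: Moves the arm, as the interface text tells. Its arguments: {"type":"object","properties":{"increments":{"type":"array"},"hand":{"type":"number"},"grip_force":{"type":"number"}},"required":["increments"]}

```bash
mkdir -p pics; ls; cat > h.py <<'E'
import numpy as np, cv2
from cell import monitor, vision, r
def snap(name,fn,crop=None,s=1.5):
    c=vision.capture(name); np.savez('pics/'+fn+'.npz',**{k:np.array(v) for k,v in c.items()})
    save(c,fn,crop,s); return c
def save(c,fn,crop=None,s=1.5):
    im=np.array(c['color'])[:,:,::-1]
    if crop: u0,v0,u1,v1=crop; im=im[v0:v1,u0:u1]
    cv2.imwrite('pics/'+fn+'.png',cv2.resize(im,None,fx=s,fy=s,interpolation=cv2.INTER_CUBIC))
def load(fn): return dict(np.load('pics/'+fn+'.npz'))
def pt(c,u,v,z=None):
    """world point from depth, or from ray met with plane z"""
    d=np.array([(u-c['cx'])/c['fx'],(v-c['cy'])/c['fy'],1.]);E=np.array(c['extrinsics'])
    if z is None: return E[:3,:3]@(d*c['z_map'][int(round(v)),int(round(u))])+E[:3,3]
    w=E[:3,:3]@d; return E[:3,3]+w*(z-E[2,3])/w[2]
def cloud(c):
    H,W=c['z_map'].shape;u,v=np.meshgrid(np.arange(W),np.arange(H));z=c['z_map']
    P=np.stack([(u-c['cx'])/c['fx']*z,(v-c['cy'])/c['fy']*z,z],-1);E=np.array(c['extrinsics'])
    return P@E[:3,:3].T+E[:3,3]
def proj(c,p):
    E=np.linalg.inv(np.array(c['extrinsics']));q=E[:3,:3]@np.array(p)+E[:3,3]
    return q[0]/q[2]*c['fx']+c['cx'],q[1]/q[2]*c['fy']+c['cy']
E
python3 - <<'E'
from h import *
a=snap('top','top0');b=snap('side','side0')
for c in(a,b): print(c['fx'],c['cx'],c['cy'],np.round(c['extrinsics'],3).tolist())
o=monitor.get_obs();print(o['eef_pos'],o['orientation'],o['wrist_force'],o['t'],r.hold_point_z)
E
```

```text
pics
490.2533985438291 258.0145511252886 196.1546995876063 [[-0.016, -0.989, 0.144, 278.828], [-1.0, 0.018, 0.008, -84.998], [-0.011, -0.144, -0.99, 1595.327], [0.0, 0.0, 0.0, 1.0]]
383.40144863326935 258.204867624393 189.79770559102047 [[0.7, -0.474, 0.533, -148.291], [-0.714, -0.464, 0.525, -722.979], [-0.001, -0.748, -0.664, 902.886], [0.0, 0.0, 0.0, 1.0]]
[274.69777524 588.44952108 213.50479702] [ 2.16652911e-01  9.76248234e-01 -9.09096447e-04 -2.72931808e-04] [0.3680405  0.04972973 0.45674765] 0.1 18.8
```

View pics/top0.png

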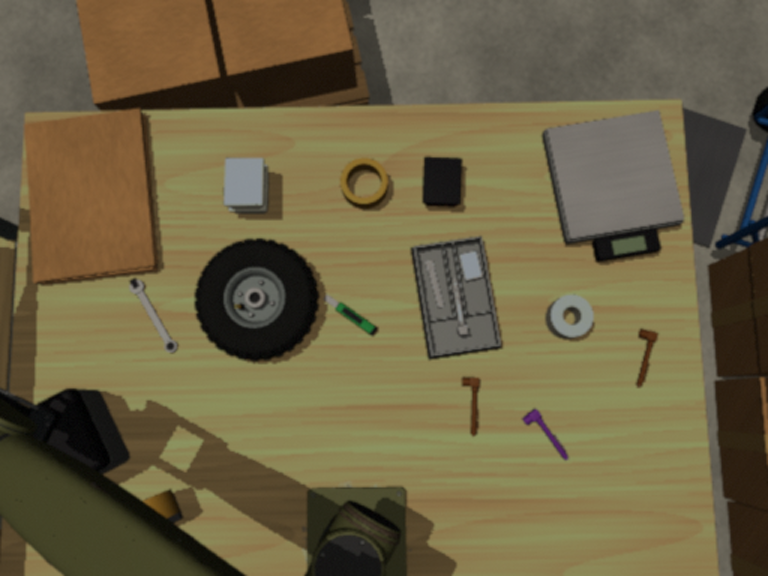

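View pics/side0.png

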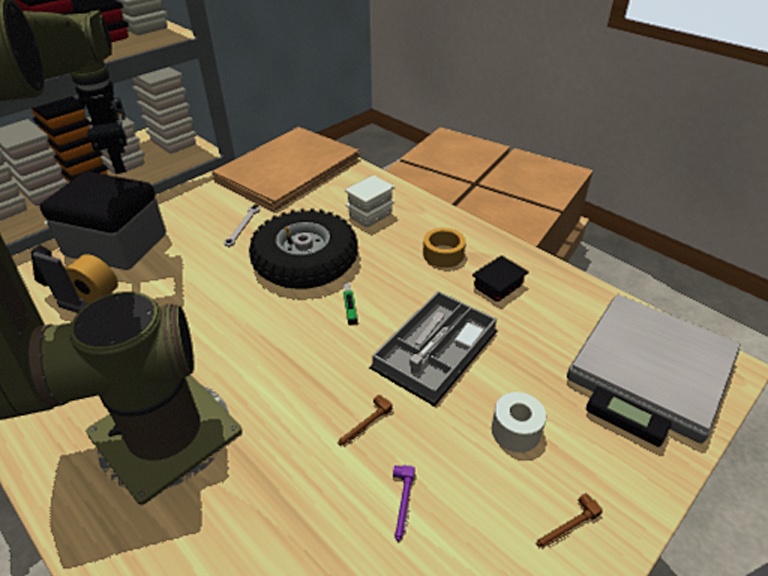

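Top: the wheel is at (256,297), the valve near (240,307), and the steel gauge in the tray with its head at (463,330) and barrel going up to (450,250). Next, enlarged crops.

```bash
python3 - <<'E'
from h import *
a=load('top0');b=load('side0')
def cr(c,u0,v0,w,h,s): 
    return cv2.resize(c['color'][v0:v0+h,u0:u0+w,::-1],(w*s,h*s),interpolation=cv2.INTER_CUBIC)
L=[cr(a,272,155,66,50,6),cr(a,140,175,66,50,6),cr(b,245,190,66,50,6),cr(b,170,140,66,50,6)]
L[0]=cv2.resize(a['color'][155:242,270:336,::-1],None,fx=4.5,fy=4.5,interpolation=cv2.INTER_CUBIC)[:300,:396] if 0 else L[0]
L[0]=cr(a,272,190,66,50,6)
m=np.vstack([np.hstack(L[:2]),np.hstack(L[2:])]);cv2.imwrite('pics/m.png',m)
P=cloud(a)
# tray corners in full pic (x1.5), rim z=40
for u,v in [(412,247),(482,237),(501,347),(430,357)]: print('tray',np.round(pt(a,u/1.5,v/1.5,40),1))
# wheel: tyre top points
M=(P[...,2]>60)&(P[...,2]<85)&(abs(P[...,0]-pt(a,171,198,70)[0])<150)&(abs(P[...,1]-pt(a,171,198,70)[1])<150)
q=P[M][:,:2].astype(np.float32);print('wheel',cv2.minEnclosingCircle(q),P[M][:,2].max(),pt(a,171,198,68),pt(a,171,198))
E
```

```text
tray [ 607.5 -127.7   40. ]
tray [ 626.7 -279.2   40. ]
tray [ 388.6 -311.    40. ]
tray [ 370.1 -160.6   40. ]
wheel ((499.345703125, 206.0651397705078), 127.87380981445312) 84.90957013016236 [500.45962782 202.04562659  68.        ] [501.03944605 202.79657137  64.00430964]
```

View pics/m.png

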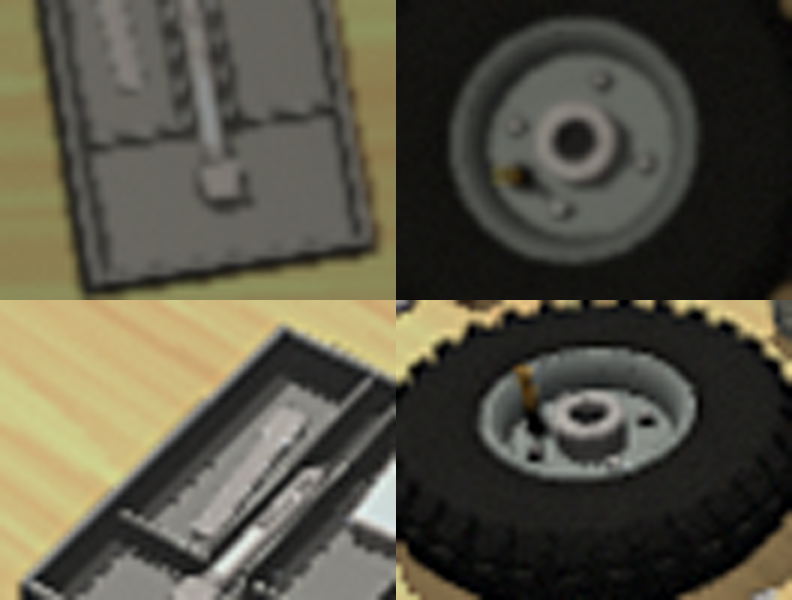

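The crop shows the gauge head top at (222,184), the valve tip at (499,175) in the top view, and the tip at (524,368) in the side view. Triangulating.

```bash
cat >> h.py <<'E'
def tri(c1,p1,c2,p2):
    A=np.zeros((3,3));b=np.zeros(3);O=[]
    for c,p in((c1,p1),(c2,p2)):
        o=np.array(c['extrinsics'])[:3,3];d=pt(c,*p,z=0)-o;d/=np.linalg.norm(d);K=np.eye(3)-np.outer(d,d);A+=K;b+=K@o;O.append((o,d))
    x=np.linalg.solve(A,b);return x,[np.linalg.norm(np.cross(x-o,d)) for o,d in O]
E
python3 - <<'E'
from h import *
a=load('top0');b=load('side0')
t=(139.5+103/6,174.5+175/6);s=(169.5+128/6,139.5+68/6)
print('tip',tri(a,t,b,s),[np.round(pt(a,*t,z=z),1) for z in(87,97,107)])
print('hub top centre',tri(a,(139.5+178/6,174.5+141/6),b,(169.5+193/6,139.5+112/6)),pt(a,139.5+178/6,174.5+141/6,68))
print('head', pt(a,271.5+222/6,189.5+184/6,42), tri(a,(271.5+222/6,189.5+184/6),b,(244.5+195/6,189.5+287/6)))
w=pt(a,271.5+222/6,189.5+184/6,42); print('bar',pt(a,271.5+195/6,189.5+10/6,39)-w)
from scipy.spatial.transform import Rotation as R
o=monitor.get_obs();print(R.from_quat(o['orientation']).as_matrix().round(4),o['eef_pos'])
E
```

```text
tip (array([481.97036815, 240.32334233,  92.80728754]), [np.float64(2.462909122406018), np.float64(2.4629091224060966)]) [array([480.7, 243. ,  87. ]), array([479.4, 240.8,  97. ]), array([478. , 238.6, 107. ])]
hub top centre (array([502.2936378 , 207.06953722,  66.5539917 ]), [np.float64(1.8441924422154117), np.float64(1.844192442215442)]) [500.56334429 207.83629559  68.        ]
head [ 425.27350268 -231.19109375   42.        ] (array([ 426.42756798, -232.14835891,   46.01104454]), [np.float64(2.014358276540234), np.float64(2.014358276540155)])
bar [93.89357022 11.22878862 -3.        ]
[[-9.061e-01  4.230e-01 -9.000e-04]
 [ 4.230e-01  9.061e-01 -1.700e-03]
 [ 1.000e-04 -1.900e-03 -1.000e+00]] [274.69777524 588.44952108 213.50479702]
```

Emit:
{"api": "step_arm", "payload": {
  "increments": [
    [[0, 0, 0], -0.143],
    [[0, 0, 0], -0.143],
    [[0, 0, 0], -0.143],
    [[0, 0, 0], -0.143],
    [[-2, -42, 0], 0],
    [[-2, -42, 0], 0],
    [[-2, -42, 0], 0],
    [[-2, -42, 0], 0],
    [[-2, -42, 0], 0],
    [[-2, -42, 0], 0]
  ],
  "hand": 0.6
}}

```text
t: 1.1
eef_pos: [320.6, 339.1, 214.1]
orientation: [-0.068, 0.998, -0.0, -0.0]
wrist_force: [1.1, 0.4, 0.1]
grip_width: 57.2
grasp_force: 0.0
```

Emit:
{"api": "step_arm", "payload": {
  "increments": [
    [[-2, -42, 0], 0],
    [[-2, -42, 0], 0],
    [[-2, -42, 0], 0],
    [[-2, -42, 0], 0],
    [[-2, -42, 0], 0],
    [[-2, -42, 0], 0],
    [[-2, -42, 0], 0],
    [[-2, -42, 0], 0],
    [[-2, -42, 0], 0],
    [[-2, -42, 0], 0]
  ]
}}

```text
t: 2.1
eef_pos: [397.0, -74.3, 214.4]
orientation: [-0.067, 0.998, 0.0, 0.0]
wrist_force: [0.6, -0.5, -0.4]
grip_width: 57.0
grasp_force: 0.0
```

Emit:
{"api": "step_arm", "payload": {
  "increments": [
    [[-1.5, -40, 15], 0],
    [[-1.5, -40, 15], 0],
    [[-1.5, -40, 15], 0],
    [[-2, -40, 15], 0],
    [[0, 0, 40], 0],
    [[0, 0, 30], 0],
    [[0, 0, 0], 0]
  ]
}}

```text
t: 2.8
eef_pos: [421.6, -228.2, 79.3]
orientation: [-0.067, 0.998, 0.003, -0.004]
wrist_force: [-0.5, 0.4, 0.1]
grip_width: 57.2
grasp_force: 0.0
```

```bash
python3 - <<'E'
from h import *
a=snap('top','t1');b=snap('side','s1')
def cr(c,u,v,w=66,h=50,s=6): 
    u-=w//2;v-=h//2
    return cv2.resize(c['color'][v:v+h,u:u+w,::-1],(w*s,h*s),interpolation=cv2.INTER_CUBIC)
cv2.imwrite('pics/m1.png',np.hstack([cr(a,309,220),cr(b,278,235)]))
o=monitor.get_obs();print(o['eef_pos'],o['q'],o['wrist_force'])
E
```

```text
[ 424.9497135  -229.99061587   84.5054162 ] [-6.07233430e-01 -1.29483375e-01  2.13216740e+00  6.53356428e-07
  1.14037087e+00 -2.31328278e+00] [-0.30869954 -0.28835149  0.48228185]
```

View pics/m1.png

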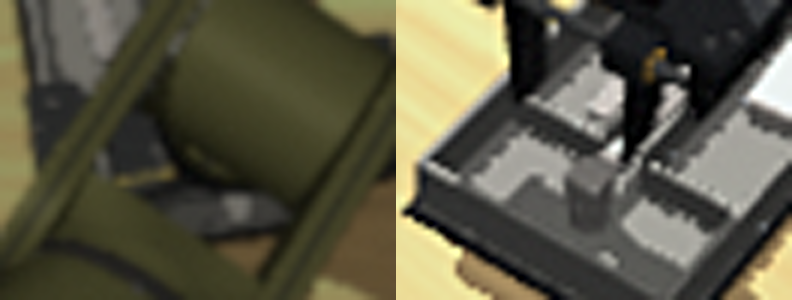

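Side crop: the open fingers (tips at (520,100) and (640,160)) straddle the head, which is at (587,175). Checking this against the TCP projection.

```bash
python3 - <<'E'
from h import *
b=load('s1');o=monitor.get_obs();p=o['eef_pos'];print(p,'tcp',proj(b,p),'seen',(244.5+184/6,209.5+130/6))
print('head exp',proj(b,[425,-231,42]),'seen',(244.5+190/6,209.5+165/6))
E
```

```text
[ 424.9497135  -229.99061587   84.5054162 ] tcp (np.float64(275.82694610732017), np.float64(228.443390247993)) seen (275.1666666666667, 231.16666666666666)
head exp (np.float64(275.6727261934654), np.float64(238.39154208445845)) seen (276.1666666666667, 237.0)
```

Emit:
{"api": "step_arm", "payload": {
  "increments": [
    [[0, -1, 30], 0],
    [[0, 0, 25], 0],
    [[0, 0, 12], 0],
    [[0, 0, 5], 0],
    [[0, 0, 0], 0],
    [[0, 0, 0], 0]
  ]
}}

```text
t: 3.5
eef_pos: [426.6, -231.9, 14.3]
orientation: [-0.068, 0.998, -0.001, 0.001]
wrist_force: [-0.9, 0.4, 0.6]
grip_width: 56.9
grasp_force: 0.0
```

Emit:
{"api": "step_arm", "payload": {
  "increments": [
    [[0, 0, 0], 0],
    [[0, 0, 0], 0],
    [[0, 0, 0], 0],
    [[0, 0, 0], 0],
    [[0, 0, 0], 0],
    [[0, 0, 0], 0]
  ],
  "hand": 0,
  "grip_force": 20
}}

```text
t: 4.1
eef_pos: [425.4, -231.4, 12.8]
orientation: [-0.068, 0.998, -0.0, 0.0]
wrist_force: [-0.2, 0.1, 1.2]
grip_width: 19.8
grasp_force: 20.0
```

Emit:
{"api": "step_arm", "payload": {
  "increments": [
    [[0, 0, 0], 0],
    [[0, 0, 0], 0],
    [[0, 0, -5], 0],
    [[0, 0, -15], 0],
    [[0, 0, -35], 0],
    [[0, 0, -45], 0],
    [[0, 0, -40], 0],
    [[0, 0, -15], 0],
    [[0, 0, 0], 0],
    [[0, 0, 0], 0]
  ],
  "grip_force": 55
}}

```text
t: 5.1
eef_pos: [424.5, -230.6, 165.7]
orientation: [-0.068, 0.998, 0.001, -0.001]
wrist_force: [-0.3, -0.6, -2.5]
grip_width: 19.8
grasp_force: 55.0
```

Emit:
{"api": "step_arm", "payload": {
  "increments": [
    [[-11, 42, 0], 0],
    [[-11, 42, 0], 0],
    [[-11, 42, 0], 0],
    [[-11, 42, 0], 0],
    [[-11, 42, 0], 0],
    [[-11, 42, 0], 0],
    [[-11, 42, 0], 0],
    [[-11, 42, 0], 0],
    [[-11, 42, 0], 0],
    [[-11, 42, 0], 0]
  ]
}}

```text
t: 6.1
eef_pos: [475.8, 201.1, 163.8]
orientation: [-0.068, 0.998, -0.001, -0.003]
wrist_force: [-0.2, -0.8, -0.4]
grip_width: 19.6
grasp_force: 55.0
```

Emit:
{"api": "step_arm", "payload": {
  "increments": [
    [[-9, 39, 0], 0],
    [[0, 0, 25], 0],
    [[0, 0, 15], 0],
    [[0, 0, 0], 0],
    [[0, 0, 0], 0],
    [[0, 0, 0], 0]
  ]
}}

```text
t: 6.7
eef_pos: [481.9, 239.0, 128.1]
orientation: [-0.067, 0.998, 0.0, 0.0]
wrist_force: [1.0, 0.2, -0.6]
grip_width: 19.5
grasp_force: 55.0
```

```bash
python3 - <<'E'
from h import *
a=snap('top','t2');b=snap('side','s2')
def cr(c,u,v,w=66,h=50,s=6): 
    u-=w//2;v-=h//2
    return cv2.resize(c['color'][v:v+h,u:u+w,::-1],(w*s,h*s),interpolation=cv2.INTER_CUBIC)
print(proj(b,[480.5,240,97]))
cv2.imwrite('pics/m2.png',np.hstack([cr(a,158,204),cr(b,190,145)]))
o=monitor.get_obs();print(o['eef_pos'],o['orientation'],o['wrist_force'],o['t'])
E
```

```text
(np.float64(189.73477781008222), np.float64(150.16769343141715))
[482.25463858 239.23309596 128.81604672] [-6.70044489e-02  9.97752181e-01  2.84047836e-04  9.52845434e-04] [ 0.33594803  1.12896082 -1.8784539 ] 6.8
```

View pics/m2.png

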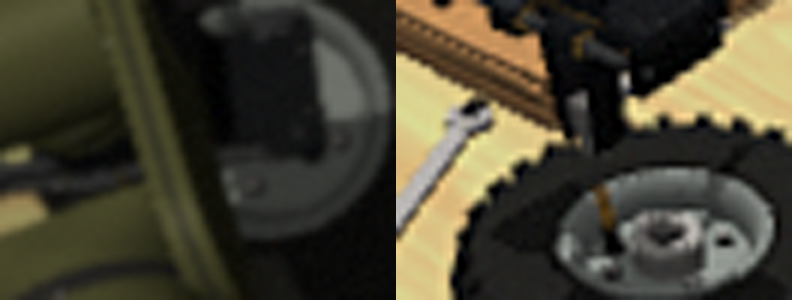

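Side crop: the chuck hangs between the fingers near (582,140), with the brass tip below it at (600,188). I'll enlarge it with the predicted points marked.

```bash
python3 - <<'E'
from h import *
b=load('s2');p=np.array([482.2,239.2,128.8])
u0,v0,s=172,128,16
im=cv2.resize(b['color'][v0:v0+36,u0:u0+48,::-1],None,fx=s,fy=s,interpolation=cv2.INTER_CUBIC)
def mk(q,col):
    u,v=proj(b,q);print(np.round([u,v],2));cv2.circle(im,(int((u-u0+.5)*s),int((v-v0+.5)*s)),4,col,-1)
mk(p,(0,0,255));mk(p-[0,0,6.2],(0,255,0));mk([481,240,95],(255,0,255));
for sg in(-10,10): mk(p+np.array([-.1346,.991,0])*sg,(255,255,0))
cv2.imwrite('pics/m3.png',im)
E
```

```text
[189.18 142.71]
[189.39 144.16]
[189.91 150.56]
[191.23 143.68]
[187.15 141.75]
```

View pics/m3.png

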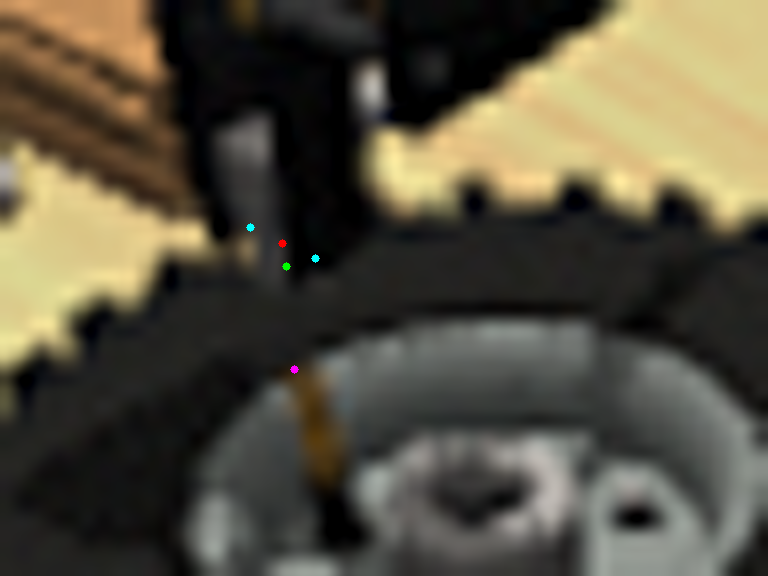

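The brass tip shows at (303,368), about 1.8 mm right of the marker. That puts it at (482.3,238.7), so the chuck is already over it. Descending slowly.

Emit:
{"api": "step_arm", "payload": {
  "increments": [
    [[0, 0, 6], 0],
    [[0, 0, 6], 0],
    [[0, 0, 4], 0],
    [[0, 0, 4], 0],
    [[0, 0, 3], 0],
    [[0, 0, 3], 0],
    [[0, 0, 3], 0],
    [[0, 0, 0], 0],
    [[0, 0, 0], 0]
  ]
}}

```text
t: 7.7
eef_pos: [481.5, 239.6, 98.7]
orientation: [-0.068, 0.998, -0.0, -0.0]
wrist_force: [0.6, -0.6, -1.1]
grip_width: 19.5
grasp_force: 55.0
```

Emit:
{"api": "step_arm", "payload": {
  "increments": [
    [[0, 0, 2], 0],
    [[0, 0, 2], 0],
    [[0, 0, 0], 0],
    [[0, 0, 0], 0]
  ]
}}

```text
t: 8.1
eef_pos: [481.7, 239.6, 95.0]
orientation: [-0.068, 0.998, 0.0, 0.0]
wrist_force: [-0.6, -0.9, 2.3]
grip_width: 19.6
grasp_force: 55.0
```

Emit:
{"api": "step_arm", "payload": {
  "increments": [
    [[0, 0, 1], 0],
    [[0, 0, 1], 0],
    [[0, 0, 0], 0],
    [[0, 0, 0], 0]
  ]
}}

```text
t: 8.5
eef_pos: [482.3, 239.9, 93.8]
orientation: [-0.068, 0.998, 0.0, 0.001]
wrist_force: [-1.2, -1.4, 3.7]
grip_width: 20.0
grasp_force: 55.0
```

Emit:
{"api": "step_arm", "payload": {
  "increments": [
    [[0, 0, 1], 0],
    [[0, 0, 0], 0],
    [[0, 0, 0], 0]
  ]
}}

```text
t: 8.8
eef_pos: [482.1, 239.8, 92.3]
orientation: [-0.068, 0.998, 0.0, 0.001]
wrist_force: [0.7, -0.4, 4.5]
grip_width: 19.6
grasp_force: 55.0
```

```bash
python3 - <<'E'
from h import *
for i in range(3): c=vision.capture('side');print(monitor.get_obs()['wrist_force'].round(2),monitor.get_obs()['eef_pos'][2].round(2))
b=snap('side','s3')
u0,v0,s=172,128,14
im=cv2.resize(b['color'][v0:v0+36,u0:u0+48,::-1],None,fx=s,fy=s,interpolation=cv2.INTER_CUBIC);cv2.imwrite('pics/m4.png',im)
E
```

```text
[-0.45 -0.78  5.03] 92.32
[-0.61 -0.14  5.01] 92.31
[-0.12  0.01  5.1 ] 92.3
```

View pics/m4.png

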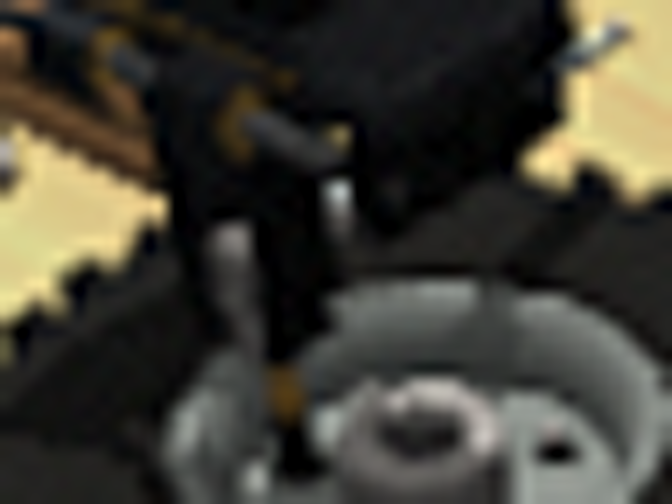

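The stem is in the chuck, with brass still visible below it at (285,395). Force rises about 1.2 N/mm, so the pin spring is engaged. I'll press on.

Emit:
{"api": "step_arm", "payload": {
  "increments": [
    [[0, 0, 1], 0],
    [[0, 0, 0], 0],
    [[0, 0, 0], 0]
  ]
}}

```text
t: 9.3
eef_pos: [482.1, 239.8, 91.3]
orientation: [-0.068, 0.998, 0.0, 0.001]
wrist_force: [0.3, -0.4, 4.5]
grip_width: 19.9
grasp_force: 55.0
```

Emit:
{"api": "step_arm", "payload": {
  "increments": [
    [[0, 0, 1], 0],
    [[0, 0, 0], 0],
    [[0, 0, 0], 0]
  ]
}}

```text
t: 9.6
eef_pos: [482.1, 239.8, 90.3]
orientation: [-0.068, 0.998, 0.0, 0.001]
wrist_force: [-0.4, -0.4, 5.8]
grip_width: 19.7
grasp_force: 55.0
```

Emit:
{"api": "step_arm", "payload": {
  "increments": [
    [[0, 0, 0.7], 0],
    [[0, 0, 0], 0],
    [[0, 0, 0], 0]
  ]
}}

```text
t: 9.9
eef_pos: [482.1, 239.8, 89.7]
orientation: [-0.068, 0.998, 0.0, 0.001]
wrist_force: [-0.5, -1.3, 5.8]
grip_width: 19.7
grasp_force: 55.0
```

Balanced now (plateau at about 6.5 N); next comes the seal.

Emit:
{"api": "step_arm", "payload": {
  "increments": [
    [[0, 0, 0.7], 0],
    [[0, 0, 0], 0],
    [[0, 0, 0], 0]
  ]
}}

```text
t: 10.2
eef_pos: [482.2, 239.8, 89.1]
orientation: [-0.068, 0.998, 0.0, 0.001]
wrist_force: [-0.4, -1.2, 5.3]
grip_width: 20.0
grasp_force: 55.0
```

Emit:
{"api": "step_arm", "payload": {
  "increments": [
    [[0, 0, 0.6], 0],
    [[0, 0, 0], 0],
    [[0, 0, 0], 0]
  ]
}}

```text
t: 10.5
eef_pos: [481.9, 239.7, 88.1]
orientation: [-0.068, 0.998, 0.0, 0.001]
wrist_force: [0.2, -0.6, 5.2]
grip_width: 19.7
grasp_force: 55.0
```

Emit:
{"api": "step_arm", "payload": {
  "increments": [
    [[0, 0, 0.6], 0],
    [[0, 0, 0], 0],
    [[0, 0, 0], 0]
  ]
}}

```text
t: 10.8
eef_pos: [481.9, 239.7, 87.4]
orientation: [-0.068, 0.998, 0.0, 0.001]
wrist_force: [0.2, 1.2, 4.9]
grip_width: 19.9
grasp_force: 55.0
```

Emit:
{"api": "step_arm", "payload": {
  "increments": [
    [[0, 0, 0.5], 0],
    [[0, 0, 0], 0],
    [[0, 0, 0], 0]
  ]
}}

```text
t: 11.1
eef_pos: [482.0, 239.8, 87.2]
orientation: [-0.068, 0.998, 0.0, 0.001]
wrist_force: [-0.1, -0.8, 6.9]
grip_width: 19.9
grasp_force: 55.0
```

Emit:
{"api": "step_arm", "payload": {
  "increments": [
    [[0, 0, 0.5], 0],
    [[0, 0, 0], 0],
    [[0, 0, 0], 0]
  ]
}}

```text
t: 11.4
eef_pos: [482.2, 239.9, 87.0]
orientation: [-0.068, 0.998, 0.0, 0.001]
wrist_force: [-1.1, -0.6, 6.6]
grip_width: 19.6
grasp_force: 55.0
```

Emit:
{"api": "step_arm", "payload": {
  "increments": [
    [[0, 0, 0.5], 0],
    [[0, 0, 0], 0],
    [[0, 0, 0], 0]
  ]
}}

```text
t: 11.7
eef_pos: [482.5, 240.0, 86.9]
orientation: [-0.068, 0.998, 0.0, 0.001]
wrist_force: [0.1, -1.2, 9.2]
grip_width: 19.7
grasp_force: 55.0
```

Emit:
{"api": "step_arm", "payload": {
  "increments": [
    [[0, 0, 0.4], 0],
    [[0, 0, 0], 0],
    [[0, 0, 0], 0]
  ]
}}

```text
t: 12.0
eef_pos: [482.7, 240.1, 86.8]
orientation: [-0.068, 0.998, 0.0, 0.001]
wrist_force: [-1.0, -0.7, 9.9]
grip_width: 19.7
grasp_force: 55.0
```

Emit:
{"api": "step_arm", "payload": {
  "increments": [
    [[0, 0, 0.5], 0],
    [[0, 0, 0], 0],
    [[0, 0, 0], 0]
  ]
}}

```text
t: 12.3
eef_pos: [482.9, 240.3, 86.7]
orientation: [-0.068, 0.998, 0.001, 0.002]
wrist_force: [-1.2, -0.8, 10.3]
grip_width: 19.7
grasp_force: 55.0
```

Emit:
{"api": "step_arm", "payload": {
  "increments": [
    [[0, 0, 0.5], 0],
    [[0, 0, 0], 0],
    [[0, 0, 0], 0]
  ]
}}

```text
t: 12.6
eef_pos: [483.2, 240.4, 86.6]
orientation: [-0.068, 0.998, 0.001, 0.002]
wrist_force: [-1.3, 0.6, 12.2]
grip_width: 19.4
grasp_force: 55.0
```

```bash
python3 - <<'E'
from h import *
for i in range(4): c=vision.capture('side');print(monitor.get_obs()['wrist_force'].round(2),monitor.get_obs()['wrist_torque'].round(2),monitor.get_obs()['eef_pos'].round(2))
E
```

```text
[-1.21 -1.06 12.21] [-0.04  0.2   0.02] [483.22 240.35  86.58]
[-0.34 -0.7  11.53] [-0.02  0.18 -0.05] [483.24 240.35  86.59]
[-0.39 -0.61 12.94] [-0.05  0.24 -0.04] [483.24 240.35  86.59]
[-1.11 -0.85 12.64] [-0.01  0.19 -0.05] [483.23 240.38  86.58]
```

Emit:
{"api": "step_arm", "payload": {
  "increments": [
    [[0, 0, 0.7], 0],
    [[0, 0, 0.7], 0],
    [[0, 0, 0.6], 0],
    [[0, 0, 0], 0],
    [[0, 0, 0], 0],
    [[0, 0, 0], 0]
  ]
}}

```text
t: 13.4
eef_pos: [484.3, 240.9, 86.2]
orientation: [-0.068, 0.998, 0.001, 0.003]
wrist_force: [-1.2, -0.5, 16.8]
grip_width: 19.7
grasp_force: 55.0
```

```bash
python3 - <<'E'
from h import *
for i in range(4): c=vision.capture('side');print(monitor.get_obs()['wrist_force'].round(2),monitor.get_obs()['eef_pos'].round(2))
E
```

```text
[-1.72 -0.43 16.93] [484.34 240.89  86.2 ]
[-1.05 -0.84 16.3 ] [484.31 240.88  86.18]
[-1.9   0.58 16.52] [484.3  240.89  86.15]
[-1.79 -0.3  17.18] [484.31 240.87  86.14]
```

Emit:
{"api": "step_arm", "payload": {
  "increments": [
    [[0, 0, 0], 0],
    [[0, 0, 0], 0],
    [[0, 0, 0], 0],
    [[0, 0, 0], 0],
    [[0, 0, 0], 0],
    [[0, 0, 0], 0],
    [[0, 0, 0], 0],
    [[0, 0, 0], 0],
    [[0, 0, 0], 0],
    [[0, 0, 0], 0]
  ]
}}

```text
t: 14.6
eef_pos: [484.3, 240.9, 86.1]
orientation: [-0.068, 0.998, 0.001, 0.003]
wrist_force: [-0.7, -0.2, 16.4]
grip_width: 19.7
grasp_force: 55.0
```

```bash
python3 - <<'E'
from h import *
b=snap('side','s4');print(monitor.get_obs()['wrist_force'].round(2))
u0,v0,s=176,110,12
im=cv2.resize(b['color'][v0:v0+48,u0:u0+64,::-1],None,fx=s,fy=s,interpolation=cv2.INTER_CUBIC);cv2.imwrite('pics/m5.png',im)
E
```

```text
[-0.47 -0.53 16.67]
```

View pics/m5.png

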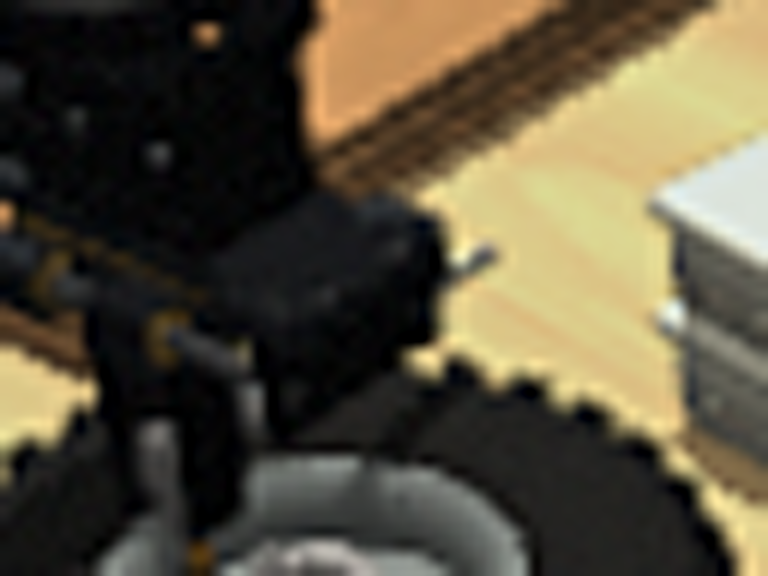

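Home with about 18 N of push, held for over 1 s. The barrel and rod end show at (480,258). Lifting off.

Emit:
{"api": "step_arm", "payload": {
  "increments": [
    [[0, 0, -2], 0],
    [[0, 0, -2], 0],
    [[0, 0, -4], 0],
    [[0, 0, -5], 0],
    [[0, 0, -6], 0],
    [[0, 0, -12], 0],
    [[0, 0, -25], 0],
    [[0, 0, -30], 0],
    [[0, 0, 0], 0],
    [[0, 0, 0], 0]
  ]
}}

```text
t: 15.65
eef_pos: [481.5, 239.6, 168.5]
orientation: [-0.068, 0.998, 0.0, 0.0]
wrist_force: [0.3, -0.4, -2.1]
grip_width: 20.1
grasp_force: 55.0
```

```bash
python3 - <<'E'
from h import *
b=snap('side','s5');o=monitor.get_obs();print(o['wrist_force'].round(2),o['eef_pos'],o['orientation'],o['t'])
p=np.array(o['eef_pos']);g=np.array([.991,.1346,0])
for x in (110,115,140,151): print(x,np.round(proj(b,p+g*x+[0,0,20.8]),1))
u0,v0,s=176,90,12
im=cv2.resize(b['color'][v0:v0+48,u0:u0+64,::-1],None,fx=s,fy=s,interpolation=cv2.INTER_CUBIC);cv2.imwrite('pics/m6.png',im)
E
```

```text
[ 0.36 -0.38 -1.69] [480.76451084 239.32324883 167.14514369] [-6.75238635e-02  9.97717318e-01 -2.11990315e-04 -7.97548682e-04] 15.7
110 [208.4 115.2]
115 [209.4 114.6]
140 [214.  111.8]
151 [216.  110.6]
```

View pics/m6.png

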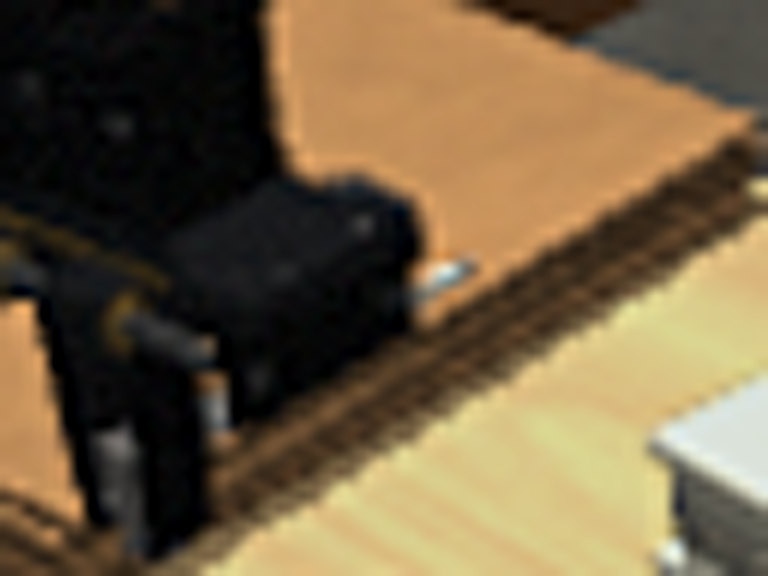

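The rod end shows at (470,265), which projects to x≈142 mm, so the rod is about 27 mm out. Returning to the tray.

Emit:
{"api": "step_arm", "payload": {
  "increments": [
    [[11, -42, 0], 0],
    [[11, -42, 0], 0],
    [[11, -42, 0], 0],
    [[11, -42, 0], 0],
    [[11, -42, 0], 0],
    [[11, -42, 0], 0],
    [[11, -42, 0], 0],
    [[11, -42, 0], 0],
    [[11, -42, 0], 0],
    [[11, -42, 0], 0]
  ]
}}

```text
t: 16.7
eef_pos: [427.4, -192.4, 166.0]
orientation: [-0.067, 0.998, 0.001, -0.001]
wrist_force: [0.4, -0.8, -1.4]
grip_width: 19.7
grasp_force: 55.0
```

Emit:
{"api": "step_arm", "payload": {
  "increments": [
    [[9, -39, 0], 0],
    [[0, 0, 0], 0],
    [[0, 0, 0], 0],
    [[0, 0, 0], 0],
    [[0, 0, 0], 0]
  ]
}}

```text
t: 17.2
eef_pos: [425.3, -229.9, 167.5]
orientation: [-0.068, 0.998, 0.0, -0.0]
wrist_force: [0.3, -0.4, -2.0]
grip_width: 19.5
grasp_force: 55.0
```

```bash
python3 - <<'E'
from h import *
P=[]
for i in range(6): vision.capture('side');o=monitor.get_obs();P.append(np.r_[o['eef_pos'],o['orientation'],o['wrist_force'][2]])
print(np.round(np.array(P),4))
E
```

```text
[[ 4.254613e+02 -2.299737e+02  1.676882e+02 -6.850000e-02  9.976000e-01
   3.000000e-04 -3.000000e-04 -5.793000e-01]
 [ 4.255857e+02 -2.301598e+02  1.679559e+02 -6.850000e-02  9.977000e-01
   1.000000e-04 -1.000000e-04 -1.548900e+00]
 [ 4.256339e+02 -2.303070e+02  1.681003e+02 -6.840000e-02  9.977000e-01
   0.000000e+00 -0.000000e+00 -3.455000e-01]
 [ 4.256447e+02 -2.304957e+02  1.682027e+02 -6.830000e-02  9.977000e-01
  -0.000000e+00  1.000000e-04 -8.491000e-01]
 [ 4.256486e+02 -2.306516e+02  1.682517e+02 -6.820000e-02  9.977000e-01
  -1.000000e-04  1.000000e-04 -1.531300e+00]
 [ 4.256079e+02 -2.308211e+02  1.682814e+02 -6.800000e-02  9.977000e-01
  -1.000000e-04  1.000000e-04 -1.289300e+00]]
```

Emit:
{"api": "step_arm", "payload": {
  "increments": [
    [[0, -0.5, 40], 0],
    [[0, 0, 40], 0],
    [[0, 0, 35], 0],
    [[0, 0, 20], 0],
    [[0, 0, 8], 0],
    [[0, 0, 4], 0],
    [[0, 0, 2], 0],
    [[0, 0, 0], 0],
    [[0, 0, 0], 0],
    [[0, 0, 0], 0]
  ]
}}

```text
t: 18.5
eef_pos: [426.1, -232.2, 20.2]
orientation: [-0.068, 0.998, -0.001, 0.001]
wrist_force: [-0.5, -0.2, -0.9]
grip_width: 19.9
grasp_force: 55.0
```

Emit:
{"api": "step_arm", "payload": {
  "increments": [
    [[0, 0, 1], 0],
    [[0, 0, 1], 0],
    [[0, 0, 1], 0],
    [[0, 0, 0.5], 0],
    [[0, 0, 0], 0],
    [[0, 0, 0], 0]
  ]
}}

```text
t: 19.1
eef_pos: [425.5, -231.8, 15.6]
orientation: [-0.068, 0.998, 0.0, -0.0]
wrist_force: [0.1, -0.4, -2.2]
grip_width: 19.5
grasp_force: 55.0
```

Emit:
{"api": "step_arm", "payload": {
  "increments": [
    [[0, 0, 0.7], 0],
    [[0, 0, 0.7], 0],
    [[0, 0, 0.5], 0],
    [[0, 0, 0], 0],
    [[0, 0, 0], 0],
    [[0, 0, 0], 0]
  ]
}}

```text
t: 19.7
eef_pos: [425.5, -231.8, 13.8]
orientation: [-0.068, 0.998, -0.0, 0.0]
wrist_force: [-0.0, -0.9, -0.7]
grip_width: 19.6
grasp_force: 55.0
```

Emit:
{"api": "step_arm", "payload": {
  "increments": [
    [[0, 0, 0.4], 0],
    [[0, 0, 0.4], 0],
    [[0, 0, 0], 0],
    [[0, 0, 0], 0]
  ]
}}

```text
t: 20.1
eef_pos: [425.5, -231.7, 12.9]
orientation: [-0.068, 0.998, 0.0, -0.0]
wrist_force: [-0.0, -0.2, -1.0]
grip_width: 19.6
grasp_force: 55.0
```

Emit:
{"api": "step_arm", "payload": {
  "increments": [
    [[0, 0, 0.5], 0],
    [[0, 0, 0], 0],
    [[0, 0, 0], 0]
  ]
}}

```text
t: 20.4
eef_pos: [425.5, -231.8, 12.7]
orientation: [-0.068, 0.998, -0.0, -0.0]
wrist_force: [-0.7, -0.0, 1.1]
grip_width: 20.0
grasp_force: 55.0
```

Emit:
{"api": "step_arm", "payload": {
  "increments": [
    [[0, 0, 0.5], 0],
    [[0, 0, 0], 0],
    [[0, 0, 0], 0]
  ]
}}

```text
t: 20.7
eef_pos: [425.6, -231.9, 12.6]
orientation: [-0.068, 0.998, 0.0, -0.0]
wrist_force: [-3.2, 1.6, 5.1]
grip_width: 19.4
grasp_force: 55.0
```

Emit:
{"api": "step_arm", "payload": {
  "increments": [
    [[0, 0, -0.6], 0],
    [[0, 0, 0], 0],
    [[0, 0, 0], 0]
  ],
  "grip_force": 5
}}

```text
t: 21.0
eef_pos: [425.7, -231.9, 12.6]
orientation: [-0.068, 0.998, -0.0, 0.0]
wrist_force: [-0.5, -0.0, 1.0]
grip_width: 20.1
grasp_force: 5.0
```

Emit:
{"api": "step_arm", "payload": {
  "increments": [
    [[0, 0, 0], 0],
    [[0, 0, 0], 0],
    [[0, 0, 0], 0],
    [[0, 0, 0], 0],
    [[0, 0, 0], 0]
  ],
  "hand": 0.6
}}

```text
t: 21.5
eef_pos: [425.5, -231.7, 12.5]
orientation: [-0.068, 0.998, 0.0, -0.0]
wrist_force: [0.2, -0.9, -0.1]
grip_width: 53.9
grasp_force: 0.0
```

Emit:
{"api": "step_arm", "payload": {
  "increments": [
    [[0, 0, -5], 0],
    [[0, 0, -20], 0],
    [[0, 0, -40], 0],
    [[0, 0, -40], 0],
    [[0, 0, -40], 0],
    [[0, 0, -30], 0],
    [[0, 40, 0], 0],
    [[0, 40, 0], 0],
    [[0, 40, 0], 0],
    [[0, 40, 0], 0]
  ]
}}

```text
t: 22.5
eef_pos: [403.5, -72.0, 188.1]
orientation: [-0.067, 0.998, -0.0, 0.001]
wrist_force: [0.2, -0.6, -0.8]
grip_width: 57.0
grasp_force: 0.0
```

Emit:
{"api": "step_arm", "payload": {
  "increments": [
    [[0, 40, 0], 0],
    [[0, 40, 0], 0],
    [[0, 40, 0], 0],
    [[0, 40, 0], 0],
    [[0, 0, 0], 0],
    [[0, 0, 0], 0],
    [[0, 0, 0], 0]
  ]
}}

```text
t: 23.2
eef_pos: [382.5, 84.7, 187.7]
orientation: [-0.067, 0.998, -0.0, 0.0]
wrist_force: [0.4, -1.0, -0.7]
grip_width: 57.2
grasp_force: 0.0
```

```bash
python3 - <<'E'
from h import *
a=snap('top','t9');b=snap('side','s9');a0=load('top0')
def cr(c,u,v,w=66,h=90,s=6): 
    u-=w//2;v-=h//2
    return cv2.resize(c['color'][v:v+h,u:u+w,::-1],(w*s,h*s),interpolation=cv2.INTER_CUBIC)
cv2.imwrite('pics/m9.png',np.hstack([cr(a,305,197),cr(b,290,225)]))
E
```

```text
(no output)
```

View pics/m9.png

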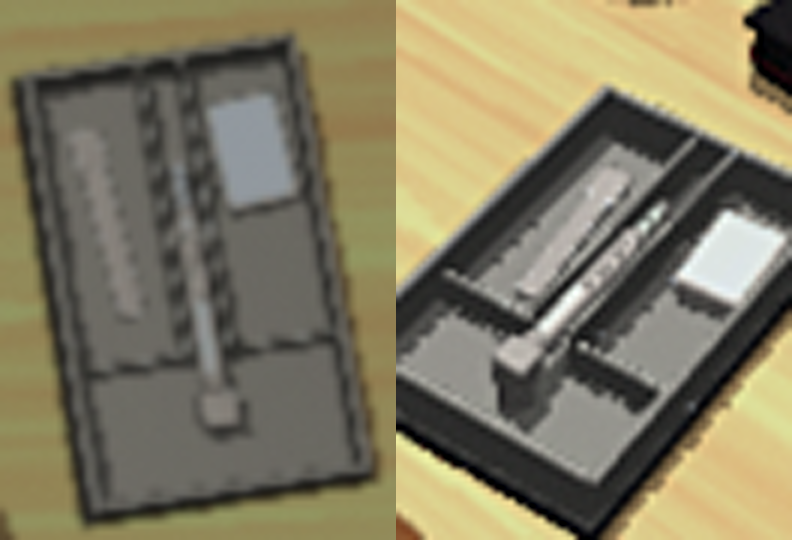

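The gauge is standing in its place: head at (220,408), barrel in the channel, and the white rod showing out to (178,170). The lever and tin have not moved. Handing in.

```bash
python3 -c "
from cell import r
print(r.job_done())"
```

```text
the job is handed in; nothing more can be done
None
```

I took the tyre pressure and handed the job in: the chuck was pressed home at about 18 N and held for over a second, and the gauge is back in its tray place, chuck down, with the rod about 27 mm out.

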